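# Hold a stepped sample against the fence for scanning

## Task

Take the stepped block out of the two-compartment bin and stand it upright on the aluminium plate with its tall flat back against the steel fence (step facing away from the fence), anywhere along the fence's length. With one diagonal push, keep it pressed firmly down on the plate and back against the fence at the same time, about 10 N each way, sitting flush on both, and finish while the gripper is still holding and pressing it there. Leave the round sample in the bin and the other things on the table where they are.

Things in the scene. Friction and masses are not known exactly. Their poses are not given: they have to be found in the camera images.
- plate: Flat aluminium tooling plate, 160 (x) x 240 (y) x 12 mm thick, fixed on the table. Origin at the centre of its underside, z up; its top is 12 mm above the origin. Turned about the vertical with the fence. Rigid.
- fence: Low steel fence bar, 20 mm thick (x) x 220 long (y) x 30 mm high, fixed on top of the plate along the plate's far side (its face is 50 mm to +x of the plate's centre). Rigid. Its flat working face looks to its own -x, over the free part of the plate. Origin as point fence_face.
- fence_face (a point): Point in the fence's working face, at mid length and at the bottom edge where the face meets the plate's top. x points into the fence (the direction to push), y along the fence, z up.
- bin: Shallow light-wood bin fixed on the table, 180 (x) x 290 (y) x 35 mm high, walls and floor 4 mm, with one cross wall at the middle of its length making two compartments each about 172 x 139 mm. One holds the stepped block, the other the round sample. Origin at the centre of its underside.
- block_center (a point): Middle, half-way up (30 mm above the underside), of the stepped block: loose grey plastic, about 0.22 kg, 70 (x) x 50 (y) x 60 mm (z), standing upright on the bin's floor. Its +x half (35 mm deep) is the full 60 mm high and ends in the flat back face; its -x half is a step only 30 mm high. It can be gripped across its 50 mm width, y, at the tall half, whose middle is 17.5 mm to +x of this point. The block's axes: x from step to back, y along its width, z up.
- block_back (a point): Point on the block's flat back face (50 wide x 60 mm high), at mid width and at the bottom edge. Same axes as block_center; it lies 35 mm to +x and 30 mm below it. When the job is done it lies in the fence's face at the plate's top, with x along fence_face's x.
- block: The same stepped block; origin at the middle of its underside, 30 mm below block_center.
- disc_center (a point): Middle, half-way up, of the round grey plastic sample in the other compartment: flange 60 mm across and 25 mm high with a 36 mm boss on it, 45 mm high in all. Leave alone.
- ball_stand: Reference ball, 30 mm across, on a post with round 56 mm foot, 75 mm high, loose on the table. Origin under the foot. Leave alone.
- mouse: Black computer mouse, 62 x 105 x 32 mm, loose on the table. Origin under its centre. Leave alone.
- caliper: Steel caliper with black slide, 230 mm long (y), about 67 mm wide, 15 mm high, lying loose on the table. Origin under its beam's middle. Leave alone.
Not all that is in view belongs to the job. What is shaped like the block but green or purple is not meant.

How it is judged:
On the way:
1. the stepped block is lifted clear of the bin in the gripper (height (world z) of block_center above 0.085 m and contact force between the fingers and block above 1 N and contact force between block and bin below 0.1 N), for 0.2 s.
At the end, for the whole second after the job is handed in: Block on the plate, back to the fence: both gaps under 4 mm, square and upright within 0.05 rad, middle within 90 mm of the fence's middle, at rest; fingers press it (over 2 N) with over 3 N on the fence and over 5 N on the plate through the last second. Other things within 30 mm of their places (contact force between block and fence above 3 N and contact force between block and plate above 5 N and contact force between the fingers and block above 2 N and x of block_back in the frame of fence_face between -0.004 and 0.004 m and y of block_back in the frame of fence_face between -0.09 and 0.09 m and z of block_back in the frame of fence_face between -0.004 and 0.004 m and angle between the x axis of block_back and the x axis of fence_face, either way round below 0.05 rad and angle between block_back's own z axis and vertical below 0.05 rad and linear speed of block below 0.02 m/s and distance of each of disc_center, ball_stand, mouse, caliper from where it was at the start of the episode below 0.03 m); the arm keeps its last pose, push and grip.
It fails at once if the round sample or another bystander is pushed more than 30 mm from its place (distance of any of disc_center, ball_stand, mouse, caliper from where it was at the start of the episode above 0.03 m).
It also fails if it takes over 45 s, if anything falls off the work surface, if the arm or the gripper's body presses on something with over 40 N, if the wrist force passes 120 N, or if a joint passes its speed limit or range.

## Robot

A 7-joint arm with a two-finger parallel gripper is mounted at the origin on the work surface. World frame = base frame: x ahead of the robot, y to its left, z up, the work surface at z = 0. Lengths are in m, angles in rad, forces in N, time in s.
With the tool pointing down it reaches from about 0.4 to 0.85 m from the base axis. Payload 4.4 kg.
Tool frame: the origin (TCP) lies midway between the tips of the shut fingers; the grasp point (between the pads) lies robot.pinch_z behind it (robot.pinch_z is the distance from the TCP to the grasp point, in m); z points along the fingers, y is the line along which they close (so a half turn about z gives the same grasp; the last joint's range is limited). The gripper opens to 94 mm and grips with 3 to 60 N. Pads are 16 mm wide; open, the fingers measure 119 mm over their backs; the gripper's body (75 mm by 177 mm) begins 78 mm behind the grasp point.
Start: joints at [-1.401, 0.628, 0.038, 1.517, -0.027, 0.996, -0.02], TCP at [0.152, 0.632, 0.205] pointing down, gripper open.
Joint ranges: [-3.06, 3.06], [-0.37, 2.12], [-1.25, 1.32], [0.18, 2.47], [-1.1, 4.24], [0.23, 1.98], [-2.94, 2.94]. Speed limits (rad/s): [2.57, 2.57, 3.14, 3.14, 3.14, 3.14, 3.14].

## Interface

Orientations are given as a unit quaternion [x, y, z, w].
In Python, from plant import robot, camera, silhouettes gives the robot as it stands.
- The arm moves only by the tool carry_out, never from a script. Its argument "series" is a list of rows, each an object with "gripper": the finger opening in cm, from 0 to 9.4; "offset": the shift along the tool's x, y, z in cm, a list of three; "turn": the turn about the tool's z in rad. In form: [{"gripper": gripper, "offset": [dx, dy, dz], "turn": turn}, ...]. A call has 1 to 20 rows; each row shifts and turns the commanded pose from where the row before left it, along the tool's axes as they then stand; what a row does not reach is not made up. A row lasts 1/10 s, in which the tool goes at most 50 mm and 8.59 degrees, less where a joint would pass 70% of its speed; a pose out of reach is approached as far as the arm can. A call is refused whole if a number of a shift passes 5 or a number of a turn 0.15, either way. A call with a gripper value outside its range is refused whole. The fingers move at their own pace and stop on an object; "grip_force" is the grip in N (left out, the last holds). Time passes only in rows, so rows that do not move let the fingers close. It gives the time, the measured TCP pose, the force, the opening and the grip force at its end, in the units of the state.
- robot.get_obs(): the state, without advancing time (a new reading comes with each control period).
- camera(name): name is "scene" or "side" or "wrist"; returns a dict with "image" (384x512x3 uint8, red, green, blue), "depth" (384x512 float32, m along the optical axis (not along the pixel's ray), 0 where there is no reading), "vfov" (degrees; the focal length in pixels is half the picture's height over the tangent of half this angle, whatever the lens; pixels are square), "cx", "cy" (the principal point, pixels), "distortion" ([k1, k2, p1, p2, k3] as OpenCV has them; the pictures are not rectified), "R" (3x3) and "t" (3): a world point X has camera coordinates R X + t. Camera axes: x right, y down, z forward; pixel columns grow to the right and rows downward; lengths in m; the calibration is good to about 2 mm. A picture is of the moment at which its call begins.
- robot.finish_job(): hands the job in; it is judged then, once.
Trained networks look in a picture, given as the dict that the camera call returned (one of the last four; its "shot" number tells which), for a name from the list of things; names that differ only in an ending like _2 or _b are one class to them, and where a whole thing is asked for, a point or a joint stands for the part that bears it (a point fixed in the world has none). Each returns a list of dicts, best first, with "confidence" (0 to 1); they miss things now and then, are a little off and sometimes report something else, mostly with a low value. They report only what shows in the picture. A call takes as long as a camera call. They do not tell look-alikes from the thing itself.
- silhouettes(picture, name): "mask" (384x512 bool, what is visible of it) and "uv" ([column, row] in pixels, amid what is visible of it).
The state is a dict: "time_s": time; "joint_positions": joint angles; "qvel": joint speeds; "joint_torque": joint torques, N m; "tool_pos": TCP position; "orientation": TCP orientation; "ft_force": force on the tool from outside, world axes, zero at the start; "moment": the same for the moment, N m; "width": opening from 0.0 (shut) to 1.0 (fully open); "grasp_force": force on a finger pad.
Only numpy, scipy, OpenCV 4.12 (cv2) and the standard library are available. Lean on these libraries where they do the work, as an engineer would, in place of code of your own. Each camera call takes 0.05 s, during which the arm holds its last target. There are 200 camera calls.

## Working session

There is one attempt and no reset: what is moved stays moved. The work goes in short steps, Python scripts to look and compute and a tool call to move; the robot and the scene stay as the last step left them, time stands still between calls to the robot, and variables do not carry over. Pictures are saved under pics/ and viewed, at most 10 in all, crops included, and the job is handed in when it is done.

Besides the shell and the picture viewer there is one more tool, called as a command line: name --argument value ..., lists and objects as JSON in quotes. carry_out: Moves the arm, as the interface text tells. Its arguments: {"type":"object","properties":{"series":{"type":"array","items":{"type":"object","properties":{"gripper":{"type":"number"},"offset":{"type":"array","items":{"type":"number"}},"turn":{"type":"number"}}}},"grip_force":{"type":"number"}},"required":["series"]}

```bash
mkdir -p pics; cat > h.py <<'E'
import numpy as np, cv2
from plant import robot, camera, silhouettes
def K(p):
    f=p["image"].shape[0]/2/np.tan(np.radians(p["vfov"])/2)
    return np.array([[f,0,p["cx"]],[0,f,p["cy"]],[0,0,1.]])
def pts(p,mask):
    v,u=np.nonzero(mask&(p["depth"]>0)); d=p["depth"][v,u]
    if len(u)==0: return np.zeros((0,3))
    n=cv2.undistortPoints(np.c_[u,v].astype(float)[:,None],K(p),np.array(p["distortion"],float))[:,0]
    C=np.c_[n*d[:,None],d]
    return (C-np.array(p["t"]))@np.array(p["R"])
def save(p,name,crop=None,s=1):
    im=p["image"][...,::-1]
    if crop: im=im[crop[1]:crop[3],crop[0]:crop[2]]
    cv2.imwrite("pics/"+name+".png",cv2.resize(im,None,fx=s,fy=s,interpolation=cv2.INTER_CUBIC))
E
python3 - <<'E'
from h import *
print({k:np.round(v,3) for k,v in robot.get_obs().items()}, robot.pinch_z)
ps={n:camera(n) for n in("scene","side")}
cv2.imwrite("pics/a.png",cv2.resize(np.vstack([p["image"] for p in ps.values()]),None,fx=.78,fy=.78)[...,::-1])
for n,p in ps.items():
    save(p,n)
    for o in("block","fence","plate","bin","disc_center"):
        for r in silhouettes(p,o)[:4]:
            q=pts(p,r["mask"]); 
            print(n,o,round(r["confidence"],2),np.round(r["uv"]),r["mask"].sum(),np.round(np.median(q,0),3),np.round(np.percentile(q,[3,97],axis=0),3).tolist())
E
```

```text
{'time_s': np.float64(0.0), 'joint_positions': array([-1.401,  0.629,  0.038,  1.518, -0.027,  0.996, -0.02 ]), 'qvel': array([ 0.   , -0.001,  0.001, -0.001,  0.001, -0.   ,  0.003]), 'joint_torque': array([ 1.0000e-03, -5.4973e+01,  1.1440e+00, -1.8663e+01, -5.2000e-02,
        2.4000e-02,  0.0000e+00]), 'tool_pos': array([0.152, 0.631, 0.205]), 'orientation': array([ 0.118,  0.993, -0.001, -0.   ]), 'ft_force': array([-0.336,  0.508, -0.398]), 'moment': array([-0.043,  0.011,  0.036]), 'grasp_force': np.float64(0.0), 'width': np.float64(1.002)} 0.0188
scene block 0.92 [202. 257.] 785 [ 0.559 -0.262  0.052] [[0.51, -0.288, 0.011], [0.582, -0.228, 0.067]]
scene block 0.71 [143. 315.] 1124 [ 0.538 -0.432  0.034] [[0.506, -0.458, 0.01], [0.573, -0.403, 0.063]]
scene block 0.71 [137. 216.] 863 [ 0.347 -0.267  0.032] [[0.312, -0.3, 0.005], [0.379, -0.23, 0.063]]
scene block 0.65 [182. 185.] 738 [ 0.38  -0.144  0.034] [[0.345, -0.164, 0.004], [0.395, -0.095, 0.063]]
scene fence 0.76 [321. 146.] 687 [0.599 0.202 0.043] [[0.57, 0.104, 0.016], [0.632, 0.309, 0.047]]
scene plate 0.6 [299. 13
[... 505 characters left out ...]
89 [288. 259.] 995 [ 0.542 -0.267  0.034] [[0.504, -0.29, 0.003], [0.578, -0.229, 0.065]]
side block 0.88 [308. 331.] 1303 [ 0.526 -0.44   0.031] [[0.498, -0.462, -0.002], [0.576, -0.402, 0.06]]
side block 0.42 [302. 121.] 566 [0.755 0.203 0.028] [[0.724, 0.161, 0.006], [0.793, 0.259, 0.034]]
side fence 0.71 [251. 132.] 372 [0.59  0.185 0.04 ] [[0.563, 0.101, 0.011], [0.626, 0.302, 0.044]]
side plate 0.8 [222. 142.] 2469 [0.523 0.208 0.01 ] [[0.45, 0.101, 0.005], [0.596, 0.336, 0.014]]
side bin 0.66 [279. 239.] 7121 [ 0.544 -0.191  0.004] [[0.455, -0.332, -0.0], [0.638, -0.039, 0.034]]
side disc_center 0.7 [267. 213.] 506 [ 0.544 -0.132  0.029] [[0.521, -0.148, 0.009], [0.572, -0.103, 0.05]]
```

View pics/a.png

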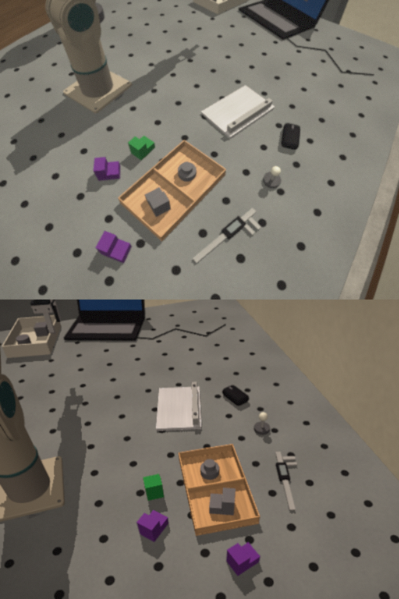

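The picture shows four block-shaped things, listed here by scene pixel:
- **Grey (202,257):** in the wooden bin, with the round sample in the other compartment at (240,220).
- **Green (182,185):** decoy.
- **Purple (137,216) and (143,315):** decoys.

The grey one fits the description. A pale bin with other items also shows far off at the top of the pictures. I'll confirm with a crop and measure the block and fence.

```bash
python3 - <<'E'
from h import *
ps={n:camera(n) for n in("scene","side")}
a=cv2.resize(ps["scene"]["image"][190:300,150:290],None,fx=2.8,fy=2.8,interpolation=2)
b=cv2.resize(ps["side"]["image"][180:290,220:360],None,fx=2.8,fy=2.8,interpolation=2)
cv2.imwrite("pics/crop.png",np.hstack([a,b])[...,::-1])
far=ps["side"]["depth"]; m=np.zeros(far.shape,bool); m[20:80,5:70]=1; print("far bin",np.median(pts(ps["side"],m),0))
def rect(q): return np.round(np.array(cv2.boxPoints(cv2.minAreaRect(q[:,:2].astype(np.float32)))),3).tolist()
for n,p in ps.items():
    A=[r["mask"] for r in silhouettes(p,"block") if np.linalg.norm(np.median(pts(p,r["mask"]),0)[:2]-[.55,-.262])<.05]
    if A:
        q=pts(p,A[0])
        for lo,hi in((.057,.072),(.027,.041)):
            t=q[(q[:,2]>lo)&(q[:,2]<hi)]; print(n,"block z",lo,len(t),t.mean(0).round(3),rect(t))
    F=silhouettes(p,"fence")
    if F:
        q=pts(p,cv2.dilate(F[0]["mask"].astype(np.uint8),np.ones((5,5)))>0); t=q[(q[:,2]>.036)&(q[:,2]<.05)]; print(n,"fence top",len(t),t.mean(0).round(3),rect(t))
    F=silhouettes(p,"plate")
    if F:
        q=pts(p,F[0]["mask"]); print(n,"plate",rect(q))
E
```

```text
far bin [-0.02108939  0.9107874   0.01881859]
scene block z 0.057 360 [ 0.559 -0.263  0.065] [[0.531000018119812, -0.27799999713897705], [0.5640000104904175, -0.2930000126361847], [0.5849999785423279, -0.24699999392032623], [0.5519999861717224, -0.23199999332427979]]
scene block z 0.027 233 [ 0.533 -0.253  0.035] [[0.49799999594688416, -0.2639999985694885], [0.5649999976158142, -0.2919999957084656], [0.5839999914169312, -0.24699999392032623], [0.5180000066757202, -0.21799999475479126]]
scene plate [[0.42100000381469727, 0.12999999523162842], [0.5870000123977661, 0.08699999749660492], [0.6480000019073486, 0.3199999928474426], [0.48100000619888306, 0.3630000054836273]]
side block z 0.057 327 [ 0.556 -0.264  0.062] [[0.5299999713897705, -0.27900001406669617], [0.5619999766349792, -0.2930000126361847], [0.5849999785423279, -0.24500000476837158], [0.5529999732971191, -0.23000000417232513]]
side block z 0.027 364 [ 0.528 -0.255  0.033] [[0.49799999594688416, -0.26499998569488525], [0.5630000233650208, -0.2930000126361847], [0.5839999914169312, -0.24500000476837158], [0.5199999809265137, -0.2160000056028366]]
side plate [[0.4300000071525574, 0.125], [0.5839999914169312, 0.08299999684095383], [0.6489999890327454, 0.3240000009536743], [0.4950000047683716, 0.36500000953674316]]
```

View pics/crop.png

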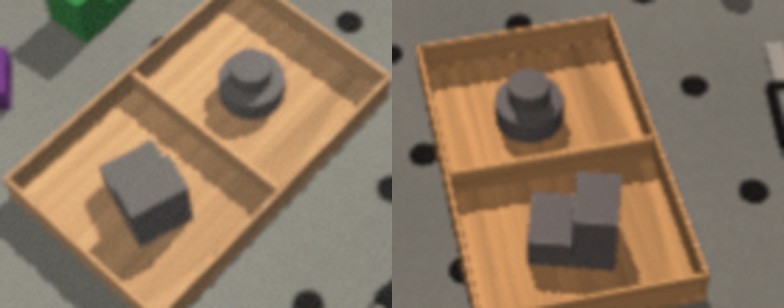

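The crop confirms it: the grey stepped block in the near compartment, tall half towards world +x, yaw about -24°, top at about 64 mm. I'll pass over the plate first for a close look at the fence.

carry_out --series '[{"gripper": 9.4, "offset": [-3.05, -2.25, 0], "turn": 0}, {"gripper": 9.4, "offset": [-3.05, -2.25, 0], "turn": 0}, {"gripper": 9.4, "offset": [-3.05, -2.25, 0], "turn": 0}, {"gripper": 9.4, "offset": [-3.05, -2.25, 0], "turn": 0}, {"gripper": 9.4, "offset": [-3.05, -2.25, 0], "turn": 0}, {"gripper": 9.4, "offset": [-3.05, -2.25, 0], "turn": 0}, {"gripper": 9.4, "offset": [-3.05, -2.25, 0], "turn": 0}, {"gripper": 9.4, "offset": [-3.05, -2.25, 0], "turn": 0}, {"gripper": 9.4, "offset": [-3.05, -2.25, 0], "turn": 0}, {"gripper": 9.4, "offset": [-3.05, -2.25, 0], "turn": 0}, {"gripper": 9.4, "offset": [-3.05, -2.25, 0], "turn": 0}, {"gripper": 9.4, "offset": [-3.05, -2.25, 0], "turn": 0}, {"gripper": 9.4, "offset": [-3.05, -2.25, 0], "turn": 0}, {"gripper": 9.4, "offset": [-3.05, -2.25, 0], "turn": 0}, {"gripper": 9.4, "offset": [-3.05, -2.25, 0], "turn": 0}, {"gripper": 9.4, "offset": [0, 0, 0], "turn": 0}]'

```text
time_s: 2.6
tool_pos: [0.5217, 0.191, 0.2057]
orientation: [0.122, 0.993, -0.001, 0.002]
ft_force: [0.8, 0.4, -0.9]
width: 1.0
grasp_force: 0.0
```

```bash
python3 - <<'E'
from h import *
o=robot.get_obs(); print(o["time_s"],o["tool_pos"].round(4),o["orientation"].round(4))
p=camera("wrist"); save(p,"w1")
q=pts(p,np.ones(p["depth"].shape,bool)); 
def rect(q): return cv2.minAreaRect(q[:,:2].astype(np.float32))
for o in("fence","plate"):
    for r in silhouettes(p,o)[:2]:
        s=pts(p,r["mask"]); print(o,r["confidence"],r["uv"],len(s),np.median(s,0).round(3))
        if o=="fence":
            t=s[(s[:,2]>.037)&(s[:,2]<.05)]; print("z",np.median(t[:,2]),rect(t),cv2.boxPoints(rect(t)).round(4).tolist())
E
```

```text
2.6 [0.5217 0.191  0.2057] [ 0.1221  0.9925 -0.0013  0.0017]
fence 0.63 [270.1, 234.3] 3774 [0.587 0.19  0.041]
z 0.041250454904023764 ((0.5953113436698914, 0.20907187461853027), (0.21893875300884247, 0.021094195544719696), 74.98394012451172) [[0.5568000078201294, 0.10610000044107437], [0.5770999789237976, 0.1005999967455864], [0.633899986743927, 0.31209999322891235], [0.6134999990463257, 0.3174999952316284]]
plate 0.6 [286.1, 164.2] 22226 [0.52  0.227 0.011]
```

View pics/w1.png

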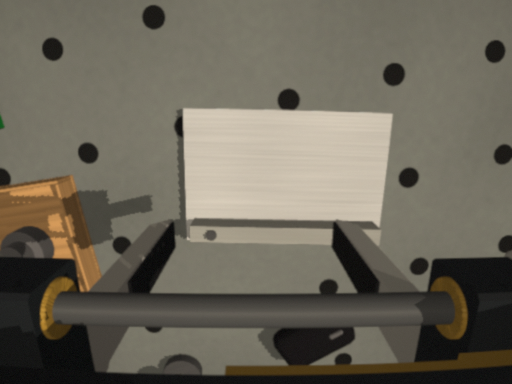

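The wrist view shows the fence bar at rows 220–244, columns 187–380, lying along 75° as expected: top at 41 mm, 219 × 21 mm. That puts the face mid-point near (0.585, 0.212). Next I'll go above the block.

carry_out --series '[{"gripper": 9.4, "offset": [-1.2, -3.6, 0], "turn": 0}, {"gripper": 9.4, "offset": [-1.2, -3.6, 0], "turn": 0}, {"gripper": 9.4, "offset": [-1.2, -3.6, 0], "turn": 0}, {"gripper": 9.4, "offset": [-1.2, -3.6, 0], "turn": 0}, {"gripper": 9.4, "offset": [-1.2, -3.6, 0], "turn": 0}, {"gripper": 9.4, "offset": [-1.2, -3.6, 0], "turn": 0}, {"gripper": 9.4, "offset": [-1.2, -3.6, 0], "turn": 0}, {"gripper": 9.4, "offset": [-1.2, -3.6, 0], "turn": 0}, {"gripper": 9.4, "offset": [-1.2, -3.6, 0], "turn": 0}, {"gripper": 9.4, "offset": [-1.2, -3.6, 0], "turn": 0}, {"gripper": 9.4, "offset": [-1.2, -3.6, 0], "turn": 0}, {"gripper": 9.4, "offset": [-1.2, -3.6, 0], "turn": 0}, {"gripper": 9.4, "offset": [0, 0, 0], "turn": 0.087}, {"gripper": 9.4, "offset": [0, 0, 0], "turn": 0.087}, {"gripper": 9.4, "offset": [0, 0, 0], "turn": 0}]'

```text
time_s: 4.25
tool_pos: [0.5574, -0.2546, 0.2053]
orientation: [0.202, 0.979, 0.001, -0.0]
ft_force: [0.5, -0.8, -0.3]
width: 0.999
grasp_force: 0.0
```

```bash
cat > b.py <<'E'
from h import *
from scipy.spatial.transform import Rotation as Ro
o=robot.get_obs(); T=Ro.from_quat(o["orientation"]).as_matrix(); print(o["time_s"],o["tool_pos"].round(4),T.round(4).tolist())
p=camera("wrist"); save(p,"w2")
for r in silhouettes(p,"block")[:3]:
    s=pts(p,r["mask"]); print(r["confidence"],r["uv"],len(s),np.median(s,0).round(3))
    for lo,hi in((.057,.072),(.027,.041)):
        t=s[(s[:,2]>lo)&(s[:,2]<hi)]
        if len(t)<20: continue
        R=cv2.minAreaRect(t[:,:2].astype(np.float32)); c=np.r_[R[0],np.median(t[:,2])]
        print(len(t),R,np.median(t[:,2]),"tool:",(T.T@(c-o["tool_pos"])).round(4))
E
python3 b.py
```

```text
4.25 [ 0.5574 -0.2546  0.2053] [[-0.9181, 0.3964, -0.0002], [0.3964, 0.9181, 0.0011], [0.0006, 0.0009, -1.0]]
0.93 [109.5, 212.2] 3533 [ 0.527 -0.42   0.031]
1361 ((0.5178191065788269, -0.4337320029735565), (0.035460300743579865, 0.051144976168870926), 16.979156494140625) 0.059320058489045195 tool: [-0.0347 -0.1803  0.1458]
1323 ((0.5345207452774048, -0.42931029200553894), (0.06952862441539764, 0.05077172815799713), 14.860807418823242) 0.02954285126411918 tool: [-0.0483 -0.1697  0.1755]
0.87 [244.3, 166.1] 3308 [ 0.54  -0.255  0.058]
1667 ((0.5558097958564758, -0.2616755962371826), (0.049472253769636154, 0.03592107072472572), 66.58009338378906) 0.06320762740792245 tool: [-0.0014 -0.0073  0.1421]
1510 ((0.5235360264778137, -0.24785016477108002), (0.04908345267176628, 0.035259075462818146), 66.30584716796875) 0.033170818553163214 tool: [ 0.0337 -0.0074  0.1721]
0.83 [173.1, 8.6] 1182 [ 0.364 -0.263  0.029]
717 ((0.36237895488739014, -0.2717163562774658), (0.06173248961567879, 0.022250890731811523), 65.58392333984375) 0.029290562854155263 tool: [ 0.1722 -0.0932  0.176 ]
```

View pics/w2.png

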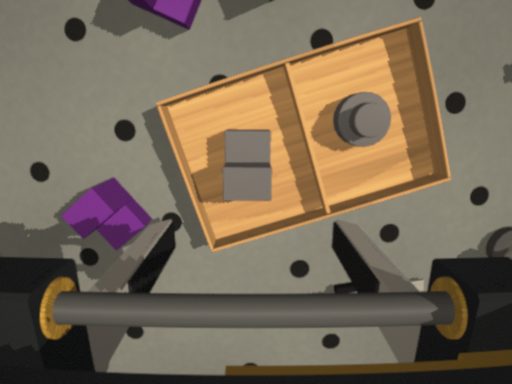

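The block shows at columns 224–271, rows 130–201, parallel to the tool: 66.5° against 66.65°. The cross wall is close, so I'll open to only 7 cm, shift by (-0.14, -0.73) cm, descend to z≈0.023 and grip.

carry_out --series '[{"gripper": 7.0, "offset": [-0.1, -0.75, 0], "turn": 0}, {"gripper": 7.0, "offset": [0, 0, 2.6], "turn": 0}, {"gripper": 7.0, "offset": [0, 0, 2.6], "turn": 0}, {"gripper": 7.0, "offset": [0, 0, 2.6], "turn": 0}, {"gripper": 7.0, "offset": [0, 0, 2.6], "turn": 0}, {"gripper": 7.0, "offset": [0, 0, 2.6], "turn": 0}, {"gripper": 7.0, "offset": [0, 0, 2.6], "turn": 0}, {"gripper": 7.0, "offset": [0, 0, 2.6], "turn": 0}, {"gripper": 7.0, "offset": [0, 0, 0], "turn": 0}, {"gripper": 4.0, "offset": [0, 0, 0], "turn": 0}, {"gripper": 4.0, "offset": [0, 0, 0], "turn": 0}, {"gripper": 4.0, "offset": [0, 0, 0], "turn": 0}, {"gripper": 4.0, "offset": [0, 0, 0], "turn": 0}, {"gripper": 4.0, "offset": [0, 0, 0], "turn": 0}]' --grip_force 50

```text
time_s: 5.75
tool_pos: [0.5561, -0.2642, 0.025]
orientation: [0.203, 0.979, -0.0, 0.001]
ft_force: [1.0, 0.9, 5.9]
width: 0.529
grasp_force: 49.9
```

Gripped, opening about 49.7 mm. Now I'll lift it, carry it to about 15 mm in front of the fence and turn it square.

carry_out --series '[{"gripper": 4.0, "offset": [0, 0, -3], "turn": 0}, {"gripper": 4.0, "offset": [0, 0, -3], "turn": 0}, {"gripper": 4.0, "offset": [0, 0, -3], "turn": 0}, {"gripper": 4.0, "offset": [0, 0, -3], "turn": 0}, {"gripper": 4.0, "offset": [1.5, 3.41, 0], "turn": 0}, {"gripper": 4.0, "offset": [1.5, 3.41, 0], "turn": 0}, {"gripper": 4.0, "offset": [1.5, 3.41, 0], "turn": 0}, {"gripper": 4.0, "offset": [1.5, 3.41, 0], "turn": 0}, {"gripper": 4.0, "offset": [1.5, 3.41, 0], "turn": 0}, {"gripper": 4.0, "offset": [1.5, 3.41, 0], "turn": 0}, {"gripper": 4.0, "offset": [1.5, 3.41, 0], "turn": 0}, {"gripper": 4.0, "offset": [1.5, 3.41, 0], "turn": 0}, {"gripper": 4.0, "offset": [1.5, 3.41, 0], "turn": 0}, {"gripper": 4.0, "offset": [1.5, 3.41, 0], "turn": 0}, {"gripper": 4.0, "offset": [1.5, 3.41, 0], "turn": 0}, {"gripper": 4.0, "offset": [1.5, 3.41, 0], "turn": 0}, {"gripper": 4.0, "offset": [1.5, 3.41, 0], "turn": 0}, {"gripper": 4.0, "offset": [0, 0, 0], "turn": -0.074}, {"gripper": 4.0, "offset": [0, 0, 0], "turn": -0.074}, {"gripper": 4.0, "offset": [0, 0, 0], "turn": 0}]'

```text
time_s: 7.75
tool_pos: [0.5522, 0.2203, 0.1434]
orientation: [0.13, 0.992, -0.0, -0.0]
ft_force: [0.0, 0.5, -2.7]
width: 0.533
grasp_force: 49.9
```

```bash
python3 - <<'E'
from h import *
from scipy.spatial.transform import Rotation as Ro
o=robot.get_obs(); T=Ro.from_quat(o["orientation"]).as_matrix(); print(o["time_s"],o["tool_pos"].round(4),T.round(4).tolist(),o["ft_force"],o["width"],o["grasp_force"])
a=np.radians(-15); ex=np.array([np.cos(a),np.sin(a),0]); F=np.array([.5853,.2117,.012])
for n in("side","scene","wrist"):
    p=camera(n); save(p,"c_"+n)
    for r in silhouettes(p,"block"):
        s=pts(p,r["mask"])
        if len(s)<50 or np.linalg.norm(np.median(s,0)[:2]-o["tool_pos"][:2])>.07: continue
        pc=np.percentile(s[:,2],[1,99]); zt=np.median(s[s[:,2]>pc[1]-.012,2]); l=(s-F)
        t=(s[(s[:,2]<pc[1]-.02)]-F)
        print(n,r["confidence"],r["uv"],len(s),"z",pc.round(4),"along x",np.percentile(l@ex,[1,99]).round(4),"y",np.percentile(l@[-ex[1],ex[0],0],[1,99]).round(4))
E
```

```text
7.75 [0.5522 0.2203 0.1434] [[-0.9662, 0.258, -0.0005], [0.258, 0.9662, -0.0003], [0.0004, -0.0004, -1.0]] [ 0.01034327  0.51041233 -2.69668818] 0.5328077555120606 49.87359881401062
side 0.88 [224.1, 99.8] 399 z [0.1224 0.1809] along x [-0.0863 -0.017 ] y [-0.0295  0.0171]
scene 0.86 [313.9, 102.2] 520 z [0.0134 0.1859] along x [-0.0927 -0.0149] y [-0.0286  0.0897]
wrist 0.66 [253.3, 220.4] 14913 z [0.1348 0.1829] along x [-0.0881 -0.0192] y [-0.0256  0.0231]
```

Held square, with the back about 17 mm from the fence face and the bottom about 110 mm above the plate. Lowering to a few millimetres above the plate.

carry_out --series '[{"gripper": 4.0, "offset": [0, 0, 2.6], "turn": 0}, {"gripper": 4.0, "offset": [0, 0, 2.6], "turn": 0}, {"gripper": 4.0, "offset": [0, 0, 2.6], "turn": 0}, {"gripper": 4.0, "offset": [0, 0, 2.0], "turn": 0}, {"gripper": 4.0, "offset": [0, 0, 0.6], "turn": 0}, {"gripper": 4.0, "offset": [0, 0, 0], "turn": 0}, {"gripper": 4.0, "offset": [-0.5, 0, 0.1], "turn": 0}, {"gripper": 4.0, "offset": [-0.5, 0, 0.1], "turn": 0}, {"gripper": 4.0, "offset": [0, 0, 0], "turn": 0}, {"gripper": 4.0, "offset": [0, 0, 0], "turn": 0}]'

```text
time_s: 9.05
tool_pos: [0.5628, 0.2177, 0.038]
orientation: [0.131, 0.991, 0.0, 0.0]
ft_force: [-0.2, -0.3, -1.2]
width: 0.53
grasp_force: 49.9
```

```bash
python3 - <<'E'
from h import *
p=camera("side"); q=camera("scene")
a=cv2.resize(p["image"][90:190,190:290],None,fx=4,fy=4,interpolation=2)
b=cv2.resize(q["image"][90:190,260:360],None,fx=4,fy=4,interpolation=2)
cv2.imwrite("pics/d.png",np.hstack([a,b])[...,::-1])
E
```

```text
(no output)
```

View pics/d.png

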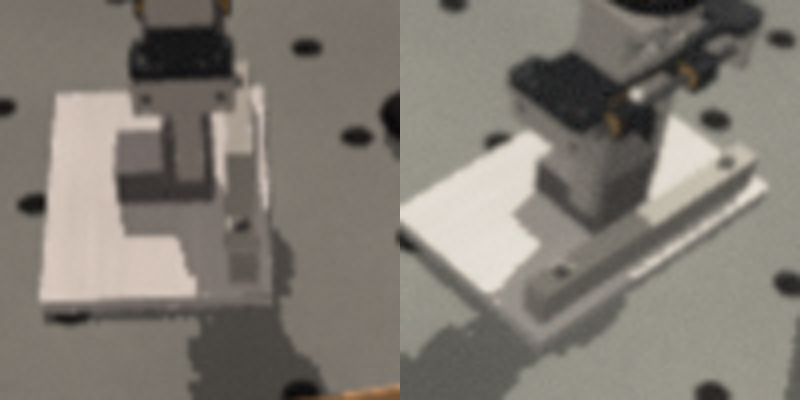

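The block hangs just above the plate, step away from the fence, with a gap of a few millimetres to it (side crop, columns 212–228). Now I'll make contact in small steps.

carry_out --series '[{"gripper": 4.0, "offset": [0, 0, 0.2], "turn": 0}, {"gripper": 4.0, "offset": [0, 0, 0.2], "turn": 0}, {"gripper": 4.0, "offset": [0, 0, 0.1], "turn": 0}, {"gripper": 4.0, "offset": [0, 0, 0], "turn": 0}, {"gripper": 4.0, "offset": [0, 0, 0], "turn": 0}]'

```text
time_s: 9.65
tool_pos: [0.5621, 0.2178, 0.0331]
orientation: [0.131, 0.991, 0.0, -0.0]
ft_force: [-2.5, -1.3, 5.8]
width: 0.532
grasp_force: 49.9
```

carry_out --series '[{"gripper": 4.0, "offset": [-0.2, 0, 0], "turn": 0}, {"gripper": 4.0, "offset": [-0.2, 0, 0], "turn": 0}, {"gripper": 4.0, "offset": [-0.1, 0, 0], "turn": 0}, {"gripper": 4.0, "offset": [0, 0, 0], "turn": 0}, {"gripper": 4.0, "offset": [0, 0, 0], "turn": 0}]'

```text
time_s: 10.15
tool_pos: [0.5651, 0.2174, 0.0331]
orientation: [0.13, 0.991, 0.0, -0.002]
ft_force: [-5.1, 1.2, 7.2]
width: 0.53
grasp_force: 49.9
```

carry_out --series '[{"gripper": 4.0, "offset": [-0.1, 0, 0.0], "turn": 0}, {"gripper": 4.0, "offset": [-0.1, 0, 0.05], "turn": 0}, {"gripper": 4.0, "offset": [0, 0, 0], "turn": 0}, {"gripper": 4.0, "offset": [0, 0, 0], "turn": 0}]'

```text
time_s: 10.55
tool_pos: [0.5658, 0.2173, 0.0331]
orientation: [0.13, 0.992, 0.0, -0.003]
ft_force: [-7.6, 1.0, 14.7]
width: 0.529
grasp_force: 49.9
```

It's unclear whether this is plate friction or the fence. I'll unload vertically and push horizontally to find out.

carry_out --series '[{"gripper": 4.0, "offset": [0, 0, -0.2], "turn": 0}, {"gripper": 4.0, "offset": [0, 0, 0], "turn": 0}, {"gripper": 4.0, "offset": [0, 0, 0], "turn": 0}]'

```text
time_s: 10.85
tool_pos: [0.5693, 0.2156, 0.0337]
orientation: [0.131, 0.991, -0.0, 0.0]
ft_force: [0.5, -0.3, -1.9]
width: 0.53
grasp_force: 49.9
```

carry_out --series '[{"gripper": 4.0, "offset": [-0.1, 0, 0], "turn": 0}, {"gripper": 4.0, "offset": [0, 0, 0], "turn": 0}, {"gripper": 4.0, "offset": [0, 0, 0], "turn": 0}]'

```text
time_s: 11.15
tool_pos: [0.57, 0.2155, 0.0337]
orientation: [0.131, 0.991, -0.0, -0.0]
ft_force: [-0.3, -0.0, -2.1]
width: 0.527
grasp_force: 49.9
```

It was plate friction; the block wasn't on the fence yet. I'll continue towards it just off the plate.

carry_out --series '[{"gripper": 4.0, "offset": [-0.1, 0, 0], "turn": 0}, {"gripper": 4.0, "offset": [-0.1, 0, 0], "turn": 0}, {"gripper": 4.0, "offset": [0, 0, 0], "turn": 0}, {"gripper": 4.0, "offset": [0, 0, 0], "turn": 0}]'

```text
time_s: 11.55
tool_pos: [0.5707, 0.2154, 0.0337]
orientation: [0.13, 0.991, -0.0, -0.001]
ft_force: [-4.5, 0.9, -0.5]
width: 0.528
grasp_force: 49.9
```

Fence contact. Now the diagonal press.

carry_out --series '[{"gripper": 4.0, "offset": [-0.1, 0, 0], "turn": 0}, {"gripper": 4.0, "offset": [-0.1, 0, 0.03], "turn": 0}, {"gripper": 4.0, "offset": [-0.05, 0, 0.06], "turn": 0}, {"gripper": 4.0, "offset": [0, 0, 0.05], "turn": 0}, {"gripper": 4.0, "offset": [0, 0, 0], "turn": 0}, {"gripper": 4.0, "offset": [0, 0, 0], "turn": 0}]'

```text
time_s: 12.15
tool_pos: [0.5708, 0.2153, 0.0332]
orientation: [0.13, 0.992, -0.0, -0.003]
ft_force: [-9.5, 0.8, 9.8]
width: 0.53
grasp_force: 49.9
```

carry_out --series '[{"gripper": 4.0, "offset": [-0.07, 0, 0.02], "turn": 0}, {"gripper": 4.0, "offset": [0, 0, 0], "turn": 0}, {"gripper": 4.0, "offset": [0, 0, 0], "turn": 0}, {"gripper": 4.0, "offset": [0, 0, 0], "turn": 0}, {"gripper": 4.0, "offset": [0, 0, 0], "turn": 0}]'

```text
time_s: 12.65
tool_pos: [0.5708, 0.2153, 0.0331]
orientation: [0.13, 0.992, -0.0, -0.004]
ft_force: [-12.4, 0.6, 12.7]
width: 0.531
grasp_force: 49.8
```

```bash
python3 - <<'E'
from h import *
p=camera("side"); q=camera("scene")
a=cv2.resize(p["image"][90:190,190:290],None,fx=4,fy=4,interpolation=2)
b=cv2.resize(q["image"][90:190,260:360],None,fx=4,fy=4,interpolation=2)
cv2.imwrite("pics/e.png",np.hstack([a,b])[...,::-1])
o=robot.get_obs(); print(o["ft_force"],o["moment"],o["tool_pos"],o["orientation"])
E
```

```text
[-12.1429907    0.91686808  11.90103151] [0.37305393 2.61190337 0.15859184] [0.57080691 0.21530485 0.03315307] [ 1.29698621e-01  9.91546684e-01 -3.23342187e-04 -3.65203614e-03]
```

View pics/e.png

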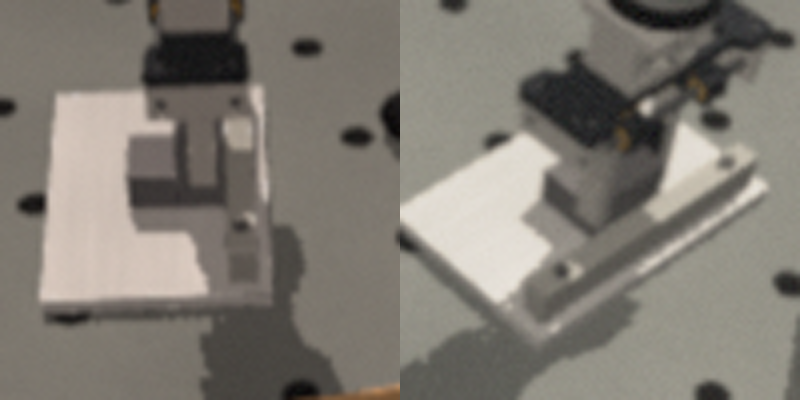

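The block sits flush against the fence (side crop column ~225), on the plate, with its step away. Forces are steady at about 12 N each way, so I'm handing it in.

```bash
python3 -c "
from plant import robot
print(robot.finish_job())"
```

```text
the job is handed in; nothing more can be done
None
```

I stood the stepped block upright on the plate with its back against the fence and handed the job in with the gripper still holding it, pressing about 12 N down and 12 N back; the hand-in returned no verdict, so I can't confirm it passed.

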